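# Rock a stuck locating block out of a polishing fixture

### The arm

A 6-joint arm with a two-finger parallel gripper is mounted at the origin on the work surface. World frame = base frame: x ahead of the robot, y to its left, z up, the work surface at z = 0. Lengths are in m, angles in rad, forces in N, time in s.
With the tool pointing down it reaches from about 0.4 to 0.825 m from the base axis. Payload 7 kg.
Tool frame: the origin (TCP) lies between the finger pads; the fingertips stand arm.nose_length ahead of it and the grasp point (between the pads) is the TCP (arm.nose_length is the distance from the TCP to the fingertips, in m); x points along the fingers, z is the direction in which the jaws open and shut, and the axes are right-handed (so a half turn about x gives the same grasp; the last joint's range is limited). The gripper opens to 88 mm and grips with 3 to 60 N. Pads are 19 mm wide; open, the fingers measure 130 mm over their backs; the gripper's body (78 mm by 193 mm) begins 47 mm behind the grasp point.
Start: joints at [-0.838, 0.359, 0.012, 0, -1.224, -0.288], TCP at [0.29, -0.609, 0.246] pointing down, gripper open.
Joint ranges: [-3.07, 3.07], [-1.43, 2.12], [-1.02, 1.25], [-3.03, 1.67], [-3.05, -0], [-3.03, 3.03]. Speed limits (rad/s): [2.39, 2.39, 3.01, 3.14, 3.14, 3.14].

### API

Orientations are given as [roll, pitch, yaw] about the fixed x, y, z axes, in that order (R = Rz(yaw) Ry(pitch) Rx(roll)).
In Python, from station import arm, viewer, spotter gives the robot as it stands.
- The arm moves only by the shell command python3 -m handwheel 'ROWS' [FORCE]. ROWS is a JSON object of lists of equal length, an entry for each row: "gripper": the gripper command: -1 is shut, 1 is fully open, values between are in proportion; "travel": the shift along the world's x, y, z each as a share of 500 mm, from -1 to 1, a list of three; "spin": the turn about the world's z as a share of 45 degrees, from -1 to 1. A call has 1 to 20 rows; each row is the pose to reach, as a shift and turn from the pose commanded when the call began; what a row does not reach only later rows make up. A row lasts 1/10 s, in which the tool goes at most 50 mm and 8.59 degrees, less where a joint would pass 70% of its speed; a pose out of reach is approached as far as the arm can. A call with a number of a shift or a turn outside -1 to 1 is refused whole. A call with a gripper value outside its range is refused whole. The fingers move at their own pace and stop on an object; FORCE is the grip in N (left out, the last holds). Time passes only in rows, so rows that repeat a pose let the fingers close. It gives the time, the measured TCP pose, the force and the opening at its end, in the units of the state.
- arm.get_state(): the state, without advancing time (a new reading comes with each control period).
- viewer.grab_frame(name): name is "scene" or "top" or "wrist"; returns a dict with "pixels" (384x512x3 uint8, blue, green, red), "fx", "fy", "cx", "cy" (pixels), "eye" and "attitude" of the camera in the world. Camera axes: x right, y down, z forward; pixel columns grow to the right and rows downward; lengths in m; the calibration is good to about 2 mm. A picture is of the moment at which its call begins. There is no depth.
- arm.job_done(): hands the job in, once; it reports no verdict.
Trained networks look in the newest picture that a camera, given by its name, has taken for a name from the list of things; names that differ only in an ending like _2 or _b are one class to them, and where a whole thing is asked for, a point or a joint stands for the part that bears it (a point fixed in the world has none). Each returns a list of dicts, best first, with "conf" (0 to 1); they miss things now and then, are a little off and sometimes report something else, mostly with a low value. They report only what shows in the picture. A call takes as long as a camera call.
- spotter.spot_in(camera, label): "rect" ([left, top, right, bottom] in pixels, round what is visible of it).
- spotter.tip_of(camera, label): "at" ([column, row] in pixels: a listed point, or the origin of a listed thing).
The state is a dict: "t": time; "q": joint angles; "qd": joint speeds; "joint_efforts": joint torques, N m; "eef_pos": TCP position; "ee_rot": TCP orientation; "force": force on the tool from outside, world axes, zero at the start; "moment": the same for the moment, N m; "width": finger opening in m.
Only numpy, scipy, OpenCV 4.12 (cv2) and the standard library are available. Lean on these libraries where they do the work, as an engineer would, in place of code of your own. Each camera call takes 0.05 s, during which the arm holds its last target.

### The job

Strip the polishing fixture: first lift the sheet-metal guard off the locating block, hang it over the flat bar of the rail and let go of it. Then grip the locating block by its upright tongue, rock it from side to side in its pocket until both stiff keeper plates are pushed back and it frees, and lift it straight up. Finish while holding the block still and upright just clear above the fixture, a finger's width or two over the keepers, without putting it down, and leave the other things on the bench undisturbed.

Things in the scene. Friction and masses are not known exactly. Their poses are not given: they have to be found in the camera images.
- fixture: Polishing fixture bolted to the bench: dark base 100 (x) x 170 (y) x 12 mm, in its middle a pocket with a blue keeper bed on its +y and its -y side; highest point 70 mm. Origin: centre of the underside, on the bench; z up. The block's foot starts 12 mm above the origin. End walls, 50 mm high, keep the block from moving along x; it can rock towards +y and -y.
- rock_axis (a point): The line about which the block rocks: this point is fixed in the fixture, 28 mm above its origin (16 mm above the block's underside); the line runs along this frame's x, which is the fixture's x.
- block: Locating block, 0.28 to 0.56 kg. Foot 36 (x) x 32 (y) x 44 mm, underside half-round about x (radius 16, 8 mm flat), square shoulders. A tongue 36 (x) x 20 (y) mm rises from it to 115 mm above the underside. Origin: centre of the underside; z up the tongue; axes start as the fixture's. After 4 mm of play upward its shoulders catch under the two keepers: pulling alone never frees it.
- block_grip (a point): Point in the middle of the block's tongue, 98 mm above the block's origin: a good place to grip, across the tongue's 20 mm (along y). Leaning the block 0.22 rad (13 degrees) to a side makes the tongue push that side's keeper back about 7 mm; lean it to both sides, set it upright, and it lifts out freely.
- keeper_left (a joint): Slide, in m, of the keeper plate on the fixture's +y side: 0 to 0.0015 at the start, grows as it is pushed outward (+y), stop at 0.014. The plate, 40 mm wide (x), 60 to 68 mm above the bench, lies over the foot's shoulder, its edge 1.5 mm from the tongue at 0. Stiff (about 9 N), it stays where pushed. The block can pass when both keepers read over about 0.005.
- keeper_right (a joint): The same for the keeper plate on the fixture's -y side; it grows as the plate is pushed outward (-y).
- guard: Loose sheet-steel guard, an upside-down U (saddle), 60 mm long (x), 40 mm wide outside and 34 mm inside (y), sheet 3 mm, legs reaching 39 mm below the inside of its top; 0.12 kg. Origin: centre of the inside (underside) of its top sheet; z up. It starts as a cap on the tongue, its origin 127 mm above the bench. Grip it across its 40 mm from above.
- rail: Fixed rail: a horizontal flat bar along x, 240 mm long, 20 mm wide (y), 10 mm thick, its top 140 mm above the bench, on two posts 110 mm either side of its middle that do not rise above it. Origin: on the bench below the bar's middle; z up. The guard hangs astride it, lengthwise along the bar, its origin then 140 mm above this origin.
- wheel: Bystander: spare grey felt polishing wheel lying flat, 100 mm across, 28 mm high; origin at the centre of its underside.
- bar: Bystander: reddish bar of polishing compound 110 (x) x 40 (y) x 35 mm lying on the bench; origin at the centre of its underside.
- cup: Bystander: white plastic cup, 76 mm across, 85 mm high; origin at the centre of its underside.
- jar: Bystander: closed grey jar, 64 mm across, 80 mm high; origin at the centre of its underside.

How it is judged:
By the outcome, as a careful person would: the job done as asked, in the order asked, and still so for the second after the job is handed in, while the arm keeps its last pose, push and grip.
It also fails if it takes over 61 s, if anything falls off the work surface, if the arm or the gripper's body presses on something with over 40 N, if the wrist force passes 120 N, or if a joint passes its speed limit or range.

## Working session

There is one attempt and no reset: what is moved stays moved. The work goes in short steps, Python scripts to look and compute and a shell command to move; the robot and the scene stay as the last step left them, time stands still between calls to the robot, and variables do not carry over. Pictures are saved under pics/ and viewed, and the job is handed in when it is done.

```bash
ls; mkdir -p pics; cat > h.py <<'E'
import numpy as np, cv2
from station import arm, viewer, spotter
from scipy.spatial.transform import Rotation as R
def rot(a):
    a=np.array(a,float)
    if a.shape==(3,3): return a
    if a.shape==(3,): return R.from_euler('xyz',a).as_matrix()
    return R.from_quat(a).as_matrix()
def grab(cam,fn=None,scale=1.5):
    f=viewer.grab_frame(cam)
    if fn: cv2.imwrite('pics/'+fn,cv2.resize(np.array(f['pixels'],np.uint8),None,fx=scale,fy=scale))
    return f
def ray(f,p):
    d=rot(f['attitude'])@np.array([(p[0]-f['cx'])/f['fx'],(p[1]-f['cy'])/f['fy'],1])
    return np.array(f['eye']),d/np.linalg.norm(d)
def proj(f,X):
    c=rot(f['attitude']).T@(np.array(X)-np.array(f['eye']))
    return np.array([f['fx']*c[0]/c[2]+f['cx'],f['fy']*c[1]/c[2]+f['cy']])
def atz(f,p,z):
    e,d=ray(f,p); return e+d*(z-e[2])/d[2]
def tri(obs):
    A=np.zeros((3,3));b=np.zeros(3)
    for f,p in obs:
        e,d=ray(f,p);P=np.eye(3)-np.outer(d,d);A+=P;b+=P@e
    X=np.linalg.solve(A,b)
    return X,[np.round(proj(f,X)-p,1) for f,p in obs]
E
python3 - <<'E'
from h import *
s=arm.get_state();print(s);print(arm.nose_length)
F={}
for c in ['scene','top','wrist']:
    F[c]=grab(c,c+'0.png');f=F[c];print(c,f['fx'],f['cx'],f['cy'],f['eye'],np.array(f['attitude']).tolist())
    for n in ['fixture','block','guard','rail','wheel','bar','cup','jar','block_grip','rock_axis']:
        r=spotter.tip_of(c,n)[:2]; q=spotter.spot_in(c,n)[:1] 
        print(n,[(np.round(x['at'],1).tolist(),round(x['conf'],2)) for x in r],[(np.round(x['rect']).tolist(),round(x['conf'],2)) for x in q])
E
```

```text
pics
{'t': 0.0, 'q': array([-8.37879968e-01,  3.59390975e-01,  1.10876322e-02, -3.65694398e-04,
       -1.22411047e+00, -2.88129760e-01]), 'qd': array([-2.28771866e-05,  1.72066142e-03, -4.74227986e-04, -2.04384849e-03,
        6.31465196e-04, -1.07702783e-03]), 'joint_efforts': array([ 4.31809076e-05, -5.82713163e+01,  2.93057388e+01,  6.99725837e+00,
        6.95041599e-03, -1.42190734e-04]), 'eef_pos': array([ 0.29023779, -0.6089156 ,  0.24462974]), 'ee_rot': array([0.07873468, 1.5691427 , 2.09419307]), 'force': array([-0.39046452,  0.29812118, -1.0726957 ]), 'moment': array([-0.01936547,  0.02117904,  0.01692074]), 'width': 0.08783846651032279}
0.019
scene 406.72226002621795 254.19089323295023 195.38611968930073 [ 0.90991664 -0.59271358  0.88591412] [-2.4392045221576044, -0.015842497758377316, 0.5207804530242583]
fixture [([288.0, 163.7], 0.64)] [([260.0, 136.0, 320.0, 188.0], 0.57)]
block [([289.1, 156.0], 0.6)] [([285.0, 142.0, 301.0, 151.0], 0.41)]
guard [([296.0, 130.2], 0.89)] [([281.0, 214.0, 320.0, 249.0], 0.75)]
rail [([163.8, 265.1], 0.88)] [([120.0, 201.0, 212.0, 308.0]
[... 851 characters left out ...]
71.0], 0.59)]
wheel [([241.5, 156.3], 0.69)] [([223.0, 139.0, 258.0, 169.0], 0.6)]
bar [([245.1, 212.9], 0.63)] [([234.0, 199.0, 255.0, 232.0], 0.66)]
cup [([364.1, 182.4], 0.72)] [([356.0, 169.0, 388.0, 191.0], 0.94)]
jar [([124.3, 178.6], 0.77)] [([107.0, 169.0, 132.0, 191.0], 0.64)]
block_grip [] [([175.0, 190.0, 193.0, 202.0], 0.15)]
rock_axis [([169.9, 193.3], 0.83)] [([144.0, 180.0, 204.0, 213.0], 0.57)]
wrist 333.0911073880415 255.30484970794666 195.0024974030499 [ 0.21789076 -0.64307507  0.38463369] [2.839907878290532, -0.0008324449270487033, 2.0160121336036374]
fixture [] []
block [] []
guard [] []
rail [] []
wheel [] []
bar [] []
cup [] []
jar [] []
block_grip [] []
rock_axis [] []
```

View pics/scene0.png

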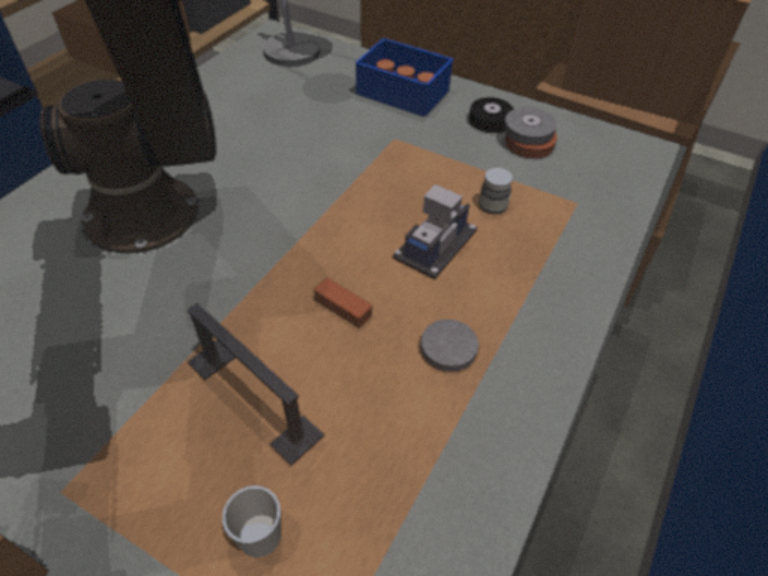

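View pics/top0.png

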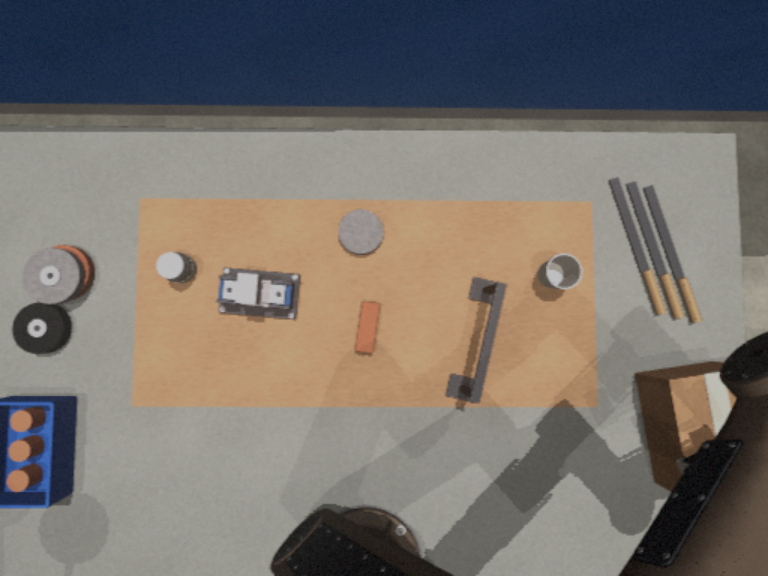

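The scene shows the guard capping the tongue at about (296,130), the rail left at (163,240), and the cup, wheel, bar and jar well spread out. In the top view the fixture is at (172,196) and the rail at (322,223), tilted about 10°.

```bash
python3 - <<'E'
from h import *
F={c:grab(c) for c in ['scene','top']}
cv2.imwrite('pics/topfix.png',cv2.resize(F['top']['pixels'][165:230,95:215],None,fx=6,fy=6,interpolation=cv2.INTER_CUBIC))
cv2.imwrite('pics/scfix.png',cv2.resize(F['scene']['pixels'][105:195,250:350],None,fx=6,fy=6,interpolation=cv2.INTER_CUBIC))
cv2.imwrite('pics/toprail.png',cv2.resize(F['top']['pixels'][175:280,290:400],None,fx=5,fy=5,interpolation=cv2.INTER_CUBIC))
for n in ['fixture','guard','rail','wheel','bar','cup','jar','rock_axis']:
    o=[(F[c],np.array(spotter.tip_of(c,n)[0]['at'])) for c in F if spotter.tip_of(c,n)]
    if len(o)==2:
        X,e=tri(o);print(n,np.round(X,4),e)
    print([np.round(atz(f,p,{'guard':.127,'rock_axis':.028}.get(n,0)),4) for f,p in o])
E
```

```text
fixture [ 0.5722  0.2419 -0.0084] [array([ 0., -0.]), array([0., 0.])]
[array([0.5754, 0.2341, 0.    ]), array([0.5719, 0.2402, 0.    ])]
guard [0.578  0.2477 0.1178] [array([ 3.6, -0.5]), array([1.8, 2.9])]
[array([0.5741, 0.2306, 0.127 ]), array([0.5862, 0.251 , 0.127 ])]
rail [ 0.4793 -0.2449  0.0065] [array([ 3.3, -0.1]), array([1.5, 1.9])]
[array([ 0.4693, -0.2467,  0.    ]), array([ 0.4852, -0.2411,  0.    ])]
wheel [ 0.7091  0.0201 -0.0125] [array([ 2.3, -0.2]), array([0.9, 1.6])]
[array([0.7068, 0.0078, 0.    ]), array([0.7126, 0.0231, 0.    ])]
bar [ 0.5147  0.0007 -0.0038] [array([ 1.3, -0.1]), array([0.6, 0.9])]
[array([ 0.5135, -0.0038, -0.    ]), array([0.5176, 0.0026, 0.    ])]
cup [ 0.6191 -0.4128 -0.    ] [array([-1.3,  0.1]), array([-0.5, -0.6])]
[array([ 0.6213, -0.4113,  0.    ]), array([ 0.617 , -0.4145,  0.    ])]
jar [ 0.6299  0.4231 -0.0279] [array([-0.6,  0.1]), array([-0.3, -0.5])]
[array([0.6401, 0.3934, 0.    ]), array([0.6256, 0.4124, 0.    ])]
rock_axis [0.5772 0.2411 0.0324] [array([ 0.1, -0. ]), array([0.1, 0.1])]
[array([0.5751, 0.2451, 0.028 ]), array([0.5778, 0.2422, 0.028 ])]
```

```bash
python3 - <<'E'
from h import *
print(arm.get_state()['t'])
E
```

```text
4.85
```

View pics/topfix.png

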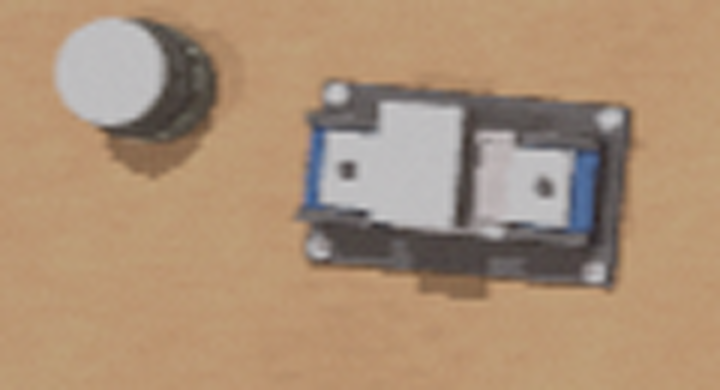

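View pics/toprail.png

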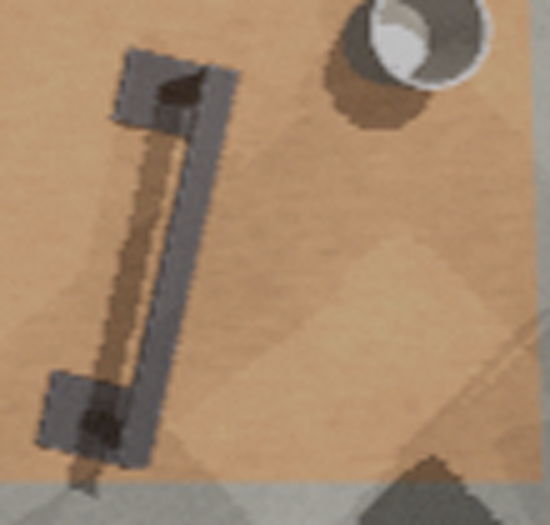

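View pics/scfix.png

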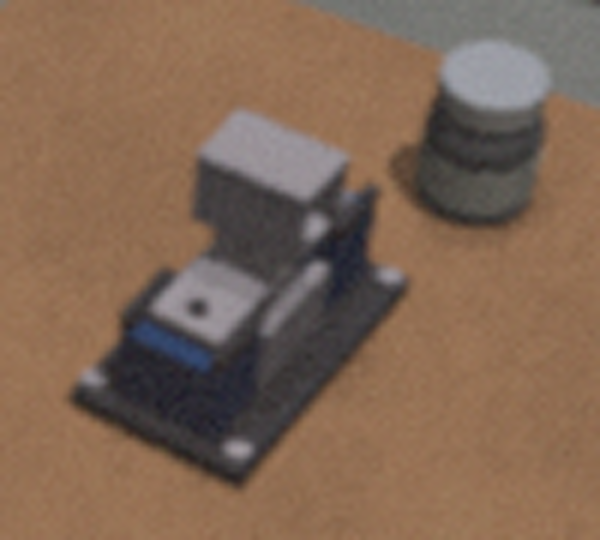

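The crops show the guard's top face, the base corners and the rail bar clearly. I'll turn these corners into positions.

```bash
python3 - <<'E'
from h import *
import pickle
F={c:viewer.grab_frame(c) for c in ['scene','top']}
pickle.dump(F,open('F0.pkl','wb'))
def P(c,off,s): return np.array(c)/s+np.array(off)-.5+.5/s
T,S=F['top'],F['scene']
g=[P(c,(95,165),6) for c in [(380,99),(465,104),(461,230),(376,222)]]
gs=[P(c,(250,105),6) for c in [(245,108),(350,157),(305,198),(200,150)]]
G=np.array([atz(T,p,.130) for p in g]);print('guard top',G.mean(0),np.round(G,4).tolist())
GS=np.array([atz(S,p,.130) for p in gs]);print('guard scene',GS.mean(0),np.round(GS,4).tolist())
X,e=tri([(T,np.mean(g,0)),(S,np.mean(gs,0))]);print('tri',X,e)
b=[P(c,(95,165),6) for c in [(323,80),(630,107),(612,288),(305,262)]]
B=np.array([atz(T,p,.012) for p in b]);print('base',B.mean(0),np.round(B,4).tolist())
d=B[0]+B[3]-B[1]-B[2];print('fix yaw (y axis)',np.degrees(np.arctan2(-d[0],d[1])))
d=B[0]+B[1]-B[2]-B[3];print('fix yaw x',np.degrees(np.arctan2(d[1],d[0])))
bs=[P(c,(250,105),6) for c in [(72,395),(240,487),(408,282)]]
BS=np.array([atz(S,p,.012) for p in bs]);print('base scene c',(BS[0]+BS[2])/2,np.round(BS,4).tolist())
r=[P(c,(290,175),5) for c in [(205,67),(240,73),(150,467),(117,460)]]
Rr=np.array([atz(T,p,.140) for p in r]);print('rail',Rr.mean(0),np.round(Rr,4).tolist())
d=Rr[0]+Rr[1]-Rr[2]-Rr[3];print('rail yaw',np.degrees(np.arctan2(d[1],d[0])))
cv2.imwrite('pics/scrail.png',cv2.resize(S['pixels'][195:315,110:225],None,fx=5,fy=5,interpolation=cv2.INTER_CUBIC))
m=Rr.mean(0);print(proj(S,m))
s=arm.get_state();print(R.from_euler('xyz',s['ee_rot']).as_matrix().round(3),s['t'])
E
```

```text
guard top [0.58028204 0.23668636 0.13      ] [[0.6123, 0.2574, 0.13], [0.61, 0.2154, 0.13], [0.5476, 0.216, 0.13], [0.5513, 0.2579, 0.13]]
guard scene [0.58177262 0.23727541 0.13      ] [[0.5551, 0.2593, 0.13], [0.6136, 0.2528, 0.13], [0.6078, 0.216, 0.13], [0.5506, 0.221, 0.13]]
tri [0.58101342 0.237302   0.12928518] [array([-0.1, -0.3]), array([-0.3,  0. ])]
base [0.57585794 0.23685129 0.012     ] [[0.6327, 0.3175, 0.012], [0.6188, 0.1486, 0.012], [0.5193, 0.1568, 0.012], [0.5326, 0.3246, 0.012]]
fix yaw (y axis) -4.628886908137889
fix yaw x -4.403664787935978
base scene c [0.57957707 0.23115814 0.012     ] [[0.5244, 0.1513, 0.012], [0.6235, 0.1393, 0.012], [0.6347, 0.311, 0.012]]
rail [ 0.47710035 -0.23868326  0.14      ] [[0.594, -0.2559, 0.14], [0.5905, -0.2767, 0.14], [0.3599, -0.2207, 0.14], [0.3639, -0.2014, 0.14]]
rail yaw -13.4764560625598
[159.26518468 231.81613098]
[[ 0.    -0.903 -0.43 ]
 [-0.    -0.43   0.903]
 [-1.    -0.    -0.   ]] 4.95
```

View pics/scrail.png

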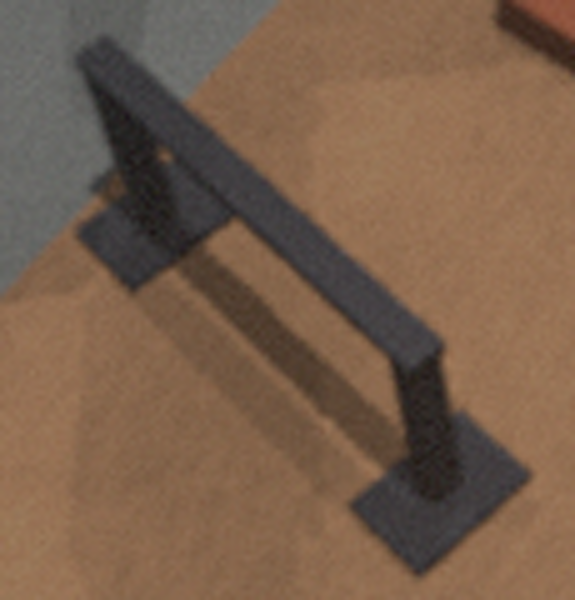

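The guard is at about (0.581, 0.237) with its top at z≈0.129, yaw about −4.5°. The rail middle is at about (0.477, −0.239), yaw about −13.5°. I'll pass over the rail on the way and look with the wrist camera.

```bash
python3 -m handwheel '{"gripper":[1,1,1,1,1,1,1,1,1,1,1],"travel":[[0.32,0.74,0.04],[0.32,0.74,0.04],[0.32,0.74,0.04],[0.32,0.74,0.04],[0.32,0.74,0.04],[0.32,0.74,0.04],[0.32,0.74,0.04],[0.32,0.74,0.04],[0.32,0.74,0.04],[0.32,0.74,0.04],[0.32,0.74,0.04]],"spin":[-0.667,-0.667,-0.667,-0.667,-0.667,-0.667,-0.667,-0.667,-0.667,-0.667,-0.667]}' 
python3 - <<'E'
from h import *
import pickle
f=grab('wrist','w1.png');pickle.dump(f,open('w1.pkl','wb'))
print(f['eye'],f['attitude'],arm.get_state()['t'],spotter.spot_in('wrist','rail')[:1])
F=pickle.load(open('F0.pkl','rb'))
for X in [(.594,-.2559,.14),(.5905,-.2767,.14),(.3599,-.2207,.14),(.3639,-.2014,.14)]: print(proj(f,X)*1.5)
E
```

```text
t: 6.05
eef_pos: [0.4503, -0.2395, 0.2656]
ee_rot: [-2.782, 1.571, -1.289]
force: [-0.1, 0.1, -0.2]
width: 0.0877
[ 0.37023576 -0.2325016   0.40467912] [ 2.84060525e+00 -1.63146972e-03  1.49280491e+00] 6.1 [{'rect': [216.8, 63.9, 308.7, 341.1], 'conf': 0.65}]
[373.06444287 505.73509102]
[340.12563807 503.3467631 ]
[404.04394303 113.8701168 ]
[443.01988281 119.13569031]
```

View pics/w1.png

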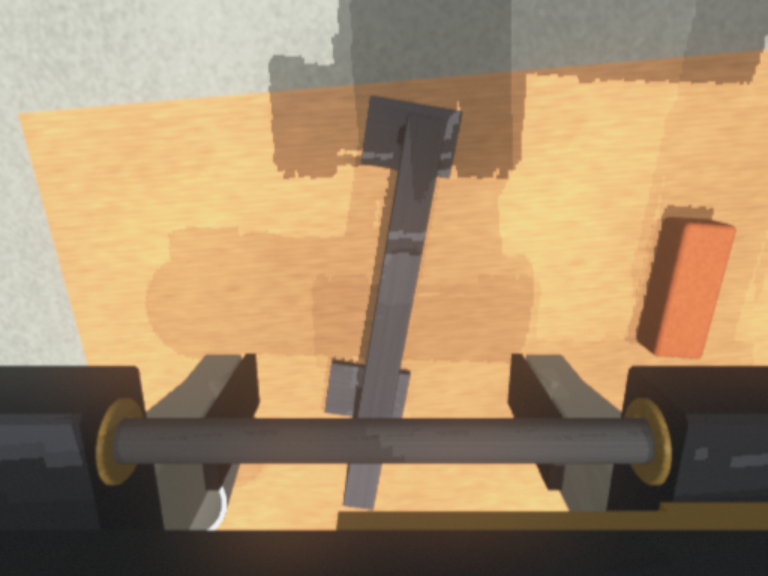

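The wrist view shows the bar ends at (407–442,115) and (344–373,506). My projected rail corners fall within 3 px, so the rail estimate including z=0.14 holds. Next, to above the guard.

```bash
python3 -m handwheel '{"gripper":[1,1,1,1,1,1,1,1,1,1,1,1],"travel":[[0.262,0.953,-0.03],[0.262,0.953,-0.03],[0.262,0.953,-0.03],[0.262,0.953,-0.03],[0.262,0.953,-0.03],[0.262,0.953,-0.03],[0.262,0.953,-0.03],[0.262,0.953,-0.03],[0.262,0.953,-0.03],[0.262,0.953,-0.03],[0.262,0.953,-0.03],[0.262,0.953,-0.03]],"spin":[0,0,0,0,0,0,0,0,0,0,0,0]}' 
python3 - <<'E'
from h import *
import pickle
f=grab('wrist','w2.png');pickle.dump(f,open('w2.pkl','wb'))
for n in ['guard','fixture','rock_axis']:print(n,spotter.tip_of('wrist',n)[:1],spotter.spot_in('wrist',n)[:1])
c=np.array([.581,.237,.13]);a=np.radians(-4.5);Rm=R.from_euler('z',a).as_matrix()
for sx in (-1,1):
  for sy in (-1,1): print(proj(f,c+Rm@[.03*sx,.02*sy,0])*1.5)
print('tcp',arm.get_state()['eef_pos'],arm.get_state()['t'])
E
```

```text
t: 7.35
eef_pos: [0.5818, 0.2367, 0.2493]
ee_rot: [2.343, 1.569, -2.449]
force: [0.2, -1.1, -0.0]
width: 0.0878
guard [{'at': [258.6, 192.1], 'conf': 0.72}] [{'rect': [232.7, 149.3, 281.3, 226.1], 'conf': 0.67}]
fixture [{'at': [259.2, 157.6], 'conf': 0.77}] [{'rect': [179.4, 117.2, 335.7, 204.0], 'conf': 0.96}]
rock_axis [{'at': [255.0, 164.0], 'conf': 0.94}] [{'rect': [177.4, 119.1, 334.8, 205.3], 'conf': 0.91}]
[343.19003198 236.87830407]
[419.59555124 236.83670064]
[345.76429314 342.97108442]
[417.32697771 342.93047785]
tcp [0.58150031 0.23615429 0.25110849] 7.7
```

View pics/w2.png

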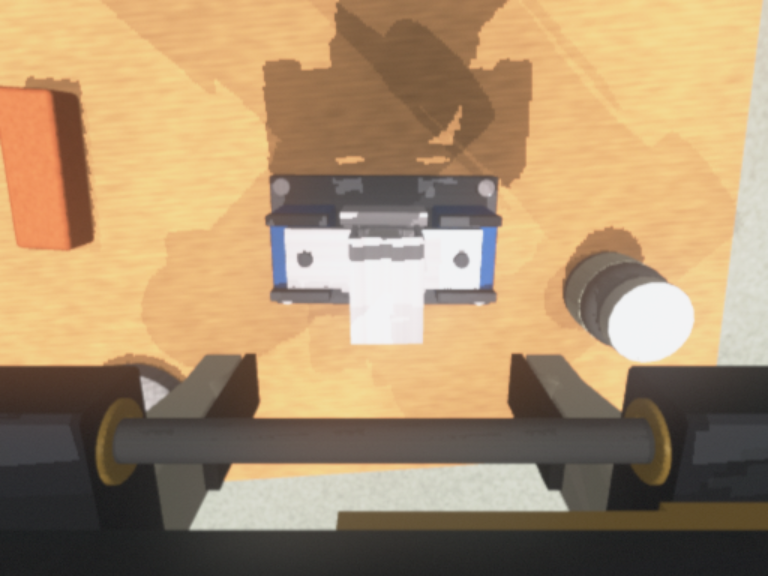

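The guard shows at (349–424, 238–344), aligned with the jaws and about 2 mm to the right of my estimate. I'll descend with a small y correction and grip.

```bash
python3 -m handwheel '{"gripper":[1,1,1,1,1,-1,-1,-1,-1,-1,-1],"travel":[[0,0.004,-0.09],[0,0.004,-0.18],[0,0.004,-0.25],[0,0.004,-0.276],[0,0.004,-0.276],[0,0.004,-0.276],[0,0.004,-0.276],[0,0.004,-0.276],[0,0.004,-0.276],[0,0.004,-0.276],[0,0.004,-0.276]],"spin":[0,0,0,0,0,0,0,0,0,0,0]}' 20
```

```text
t: 8.8
eef_pos: [0.5815, 0.2393, 0.1129]
ee_rot: [-0.79, 1.57, 0.702]
force: [-1.2, -0.0, 0.1]
width: 0.045
```

```bash
python3 -m handwheel '{"gripper":[-1,-1,-1,-1],"travel":[[0,0,0],[0,0,0],[0,0,0],[0,0,0]],"spin":[0,0,0,0]}' 20
```

```text
t: 9.2
eef_pos: [0.5815, 0.2392, 0.1127]
ee_rot: [-1.613, 1.571, -0.121]
force: [0.3, 0.0, 1.9]
width: 0.04
```

```bash
python3 -m handwheel '{"gripper":[-1,-1,-1,-1,-1,-1,-1],"travel":[[0,0,0.03],[0,0,0.09],[0,0,0.16],[0,0,0.23],[0,0,0.29],[0,0,0.3],[0,0,0.3]],"spin":[0,0,0,0,0,0,0]}' 20
python3 - <<'E'
from h import *
grab('wrist','w3.png')
f=grab('scene');cv2.imwrite('pics/s3.png',cv2.resize(f['pixels'][60:260,150:400],None,fx=3,fy=3))
E
```

```text
t: 9.9
eef_pos: [0.5815, 0.2395, 0.2633]
ee_rot: [-0.609, 1.569, 0.883]
force: [-0.2, 0.0, -1.3]
width: 0.0402
```

View pics/w3.png

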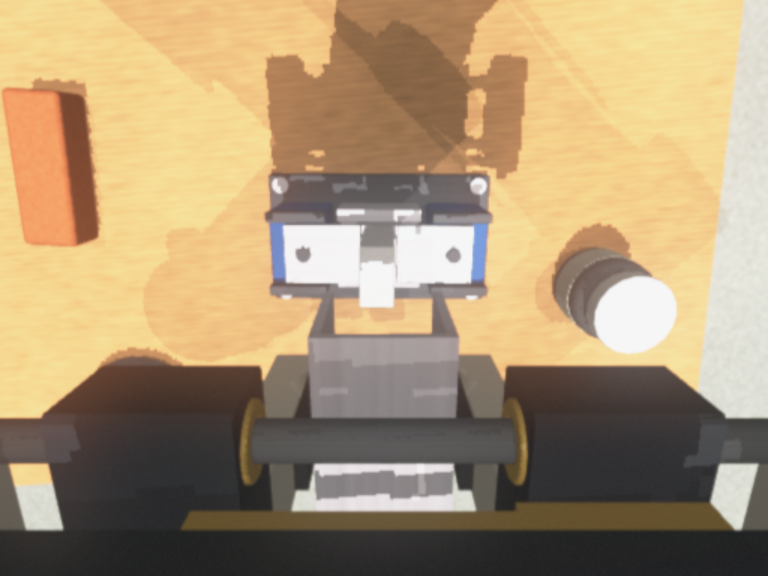

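View pics/s3.png

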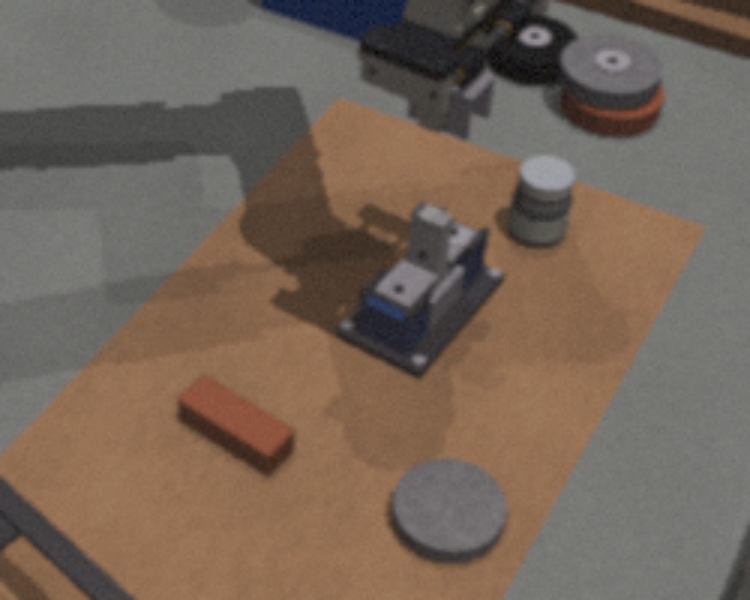

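The guard is held and clear, and the tongue is exposed at (376,285). Carrying it over the rail now.

```bash
python3 -m handwheel '{"gripper":[-1,-1,-1,-1,-1,-1,-1,-1,-1,-1,-1,-1],"travel":[[-0.01,-0.05,0],[-0.03,-0.14,0],[-0.05,-0.24,0],[-0.209,-0.957,0],[-0.209,-0.957,0],[-0.209,-0.957,0],[-0.209,-0.957,0],[-0.209,-0.957,0],[-0.209,-0.957,0],[-0.209,-0.957,0],[-0.209,-0.957,0],[-0.209,-0.957,0]],"spin":[0,-0.05,-0.1,-0.15,-0.2,-0.2,-0.2,-0.2,-0.2,-0.2,-0.2,-0.2]}' 20
python3 - <<'E'
from h import *
import pickle
f=grab('wrist','w4.png');pickle.dump(f,open('w4.pkl','wb'))
s=arm.get_state();print(s['eef_pos'],s['t'],f['eye'],np.degrees(f['attitude']))
Rt=rot(s['ee_rot']);print('jaw dir',np.degrees(np.arctan2(Rt[1,2],Rt[0,2])))
c=np.array([.4771,-.2387,.14]);Rm=R.from_euler('z',np.radians(-13.5)).as_matrix()
for sx in (-.115,-.05,0):
  for sy in (-.01,.01): print(sx,sy,proj(f,c+Rm@[sx,sy,0])*1.5)
E
```

```text
t: 11.2
eef_pos: [0.4752, -0.2415, 0.2606]
ee_rot: [1.655, 1.567, 2.986]
force: [0.5, 0.2, -1.5]
width: 0.0397
[ 0.47571809 -0.24031627  0.26078333] 11.25 [ 0.39769381 -0.22182138  0.39996278] [ 1.62969904e+02 -9.24285189e-02  7.62766680e+01]
jaw dir 76.30108477962975
-0.115 -0.01 [365.31538975  65.41640928]
-0.115 0.01 [407.18664695  65.2482042 ]
-0.05 -0.01 [367.10998281 202.69733501]
-0.05 0.01 [405.88793643 202.53728521]
0 -0.01 [368.31970712 295.23757465]
0 0.01 [405.0124799  295.08340677]
```

View pics/w4.png

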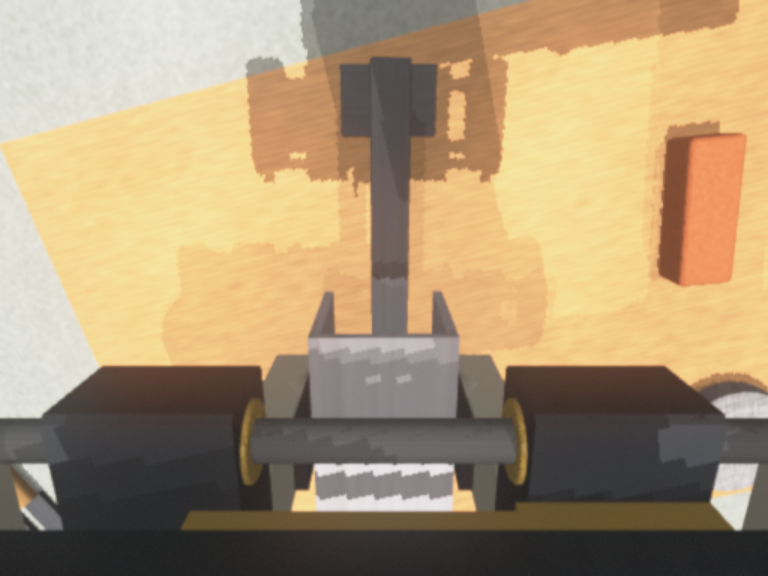

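The bar shows at (371–407), centred at about 390, against the guard's centre at 384. That means a shift of about 3 mm along +y before lowering.

```bash
python3 -m handwheel '{"gripper":[-1,-1,-1,-1,-1,-1,-1,-1],"travel":[[0.002,0.006,-0.04],[0.002,0.006,-0.12],[0.002,0.006,-0.19],[0.002,0.006,-0.23],[0.002,0.006,-0.255],[0.002,0.006,-0.268],[0.002,0.006,-0.27],[0.002,0.006,-0.27]],"spin":[0,0,0,0,0,0,0,0]}' 20
python3 - <<'E'
from h import *
grab('wrist','w5.png')
f=grab('scene');cv2.imwrite('pics/s5.png',cv2.resize(f['pixels'][160:330,80:280],None,fx=4,fy=3.5))
s=arm.get_state();print(s['eef_pos'],s['force'])
E
```

```text
t: 12.05
eef_pos: [0.4786, -0.2363, 0.1283]
ee_rot: [-1.643, 1.57, -0.308]
force: [-0.0, -0.4, -1.5]
width: 0.0401
[ 0.47861932 -0.23637592  0.12862146] [ 0.51076637  0.15846998 -0.95621375]
```

View pics/w5.png

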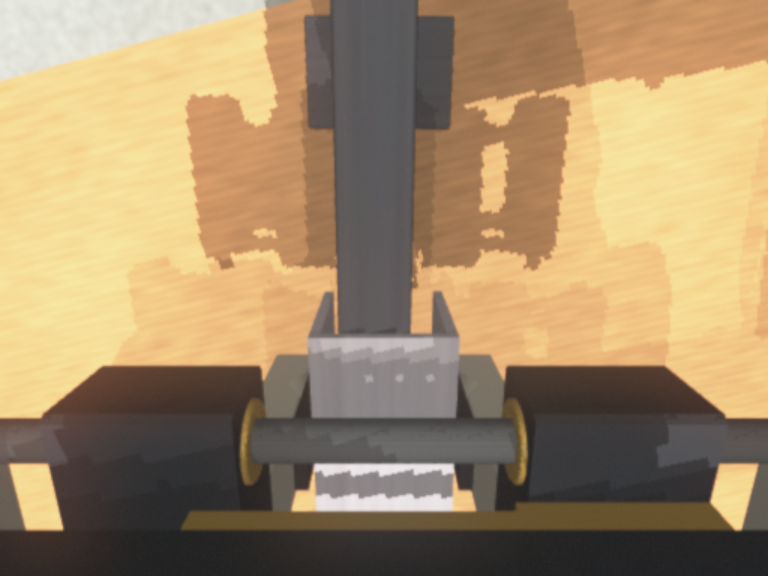

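View pics/s5.png

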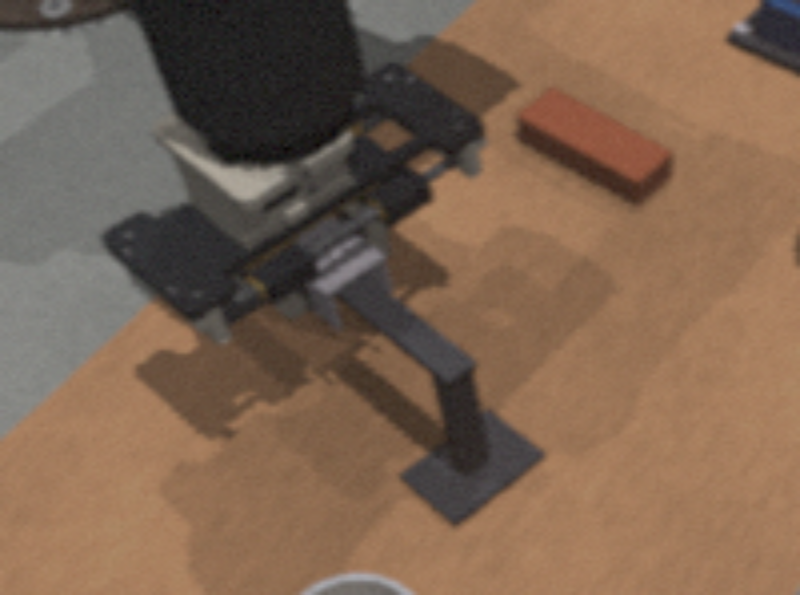

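The guard straddles the bar (bar at 337–412, guard at 310–459), about 2 mm off centre, with no contact yet. I'll nudge it, lower the last bit, and release.

```bash
python3 -m handwheel '{"gripper":[-1,-1,-1,-0.1,0,0.2,0.5,0.8,0.8],"travel":[[0,-0.004,-0.002],[0,-0.004,-0.004],[0,-0.004,-0.004],[0,-0.004,-0.004],[0,-0.004,-0.004],[0,-0.004,-0.004],[0,-0.004,-0.004],[0,-0.004,-0.004],[0,-0.004,-0.004]],"spin":[0,0,0,0,0,0,0,0,0]}' 20
python3 - <<'E'
from h import *
grab('wrist','w6.png')
E
```

```text
t: 13.05
eef_pos: [0.4779, -0.2383, 0.1256]
ee_rot: [-2.012, 1.571, -0.677]
force: [-0.1, 0.2, -0.3]
width: 0.0702
```

View pics/w6.png

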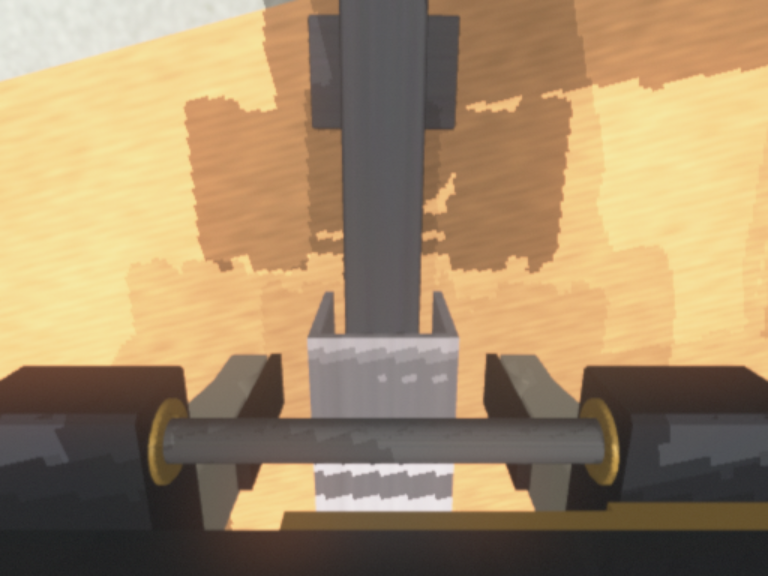

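The guard sits released on the bar with the fingers clear on both sides. Rise, look, and return to the fixture.

```bash
python3 -m handwheel '{"gripper":[0.8,0.8,0.8,0.8,0.8,0.8,0.8,0.8,0.8,0.8,0.8,0.8,0.8,0.8,0.8,0.8],"travel":[[0,0,0.04],[0,0,0.13],[0,0,0.22],[0.03,0.1,0.27],[0.207,0.956,0.27],[0.207,0.956,0.27],[0.207,0.956,0.27],[0.207,0.956,0.27],[0.207,0.956,0.27],[0.207,0.956,0.27],[0.207,0.956,0.27],[0.207,0.956,0.27],[0.207,0.956,0.27],[0.207,0.956,0.27],[0.207,0.956,0.27],[0.207,0.956,0.27]],"spin":[0,0,0,0,0.2,0.2,0.2,0.2,0.2,0.2,0.2,0.2,0.2,0.2,0.2,0.2]}' 20
python3 - <<'E'
from h import *
import pickle
f=grab('wrist','w7.png');pickle.dump(f,open('w7.pkl','wb'))
t=viewer.grab_frame('top');s=viewer.grab_frame('scene');pickle.dump((t,s),open('ts7.pkl','wb'))
print('g',[(np.round(x['at'],1),x['conf']) for x in spotter.tip_of('wrist','block_grip')[:2]])
a=cv2.resize(t['pixels'][165:280,100:380],None,fx=2.8,fy=2.8);b=cv2.resize(s['pixels'][100:250,110:350],None,fx=2.8*280/240*.85,fy=2.4)
cv2.imwrite('pics/t7.png',a);cv2.imwrite('pics/s7.png',cv2.resize(s['pixels'],None,fx=1.5,fy=1.5))
st=arm.get_state();print(st['eef_pos'],st['t']);Rt=rot(st['ee_rot']);print('jaw dir',np.degrees(np.arctan2(Rt[1,2],Rt[0,2])))
E
```

```text
t: 14.7
eef_pos: [0.5812, 0.239, 0.2604]
ee_rot: [2.347, 1.57, -2.445]
force: [0.0, -0.6, -0.2]
width: 0.079
g [(array([248.6, 178.9]), 0.55), (array([257.7, 159.2]), 0.25)]
[0.58143947 0.23863282 0.26102993] 14.9
jaw dir 85.39734254443078
```

View pics/w7.png

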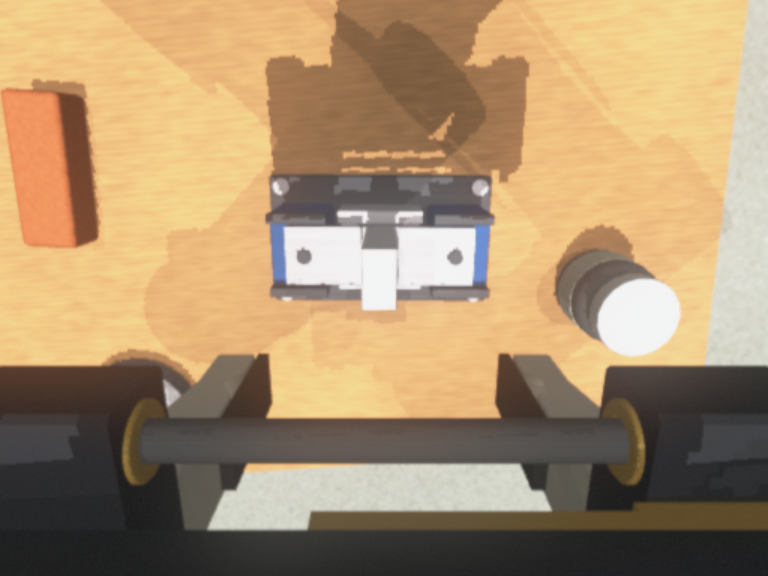

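View pics/s7.png

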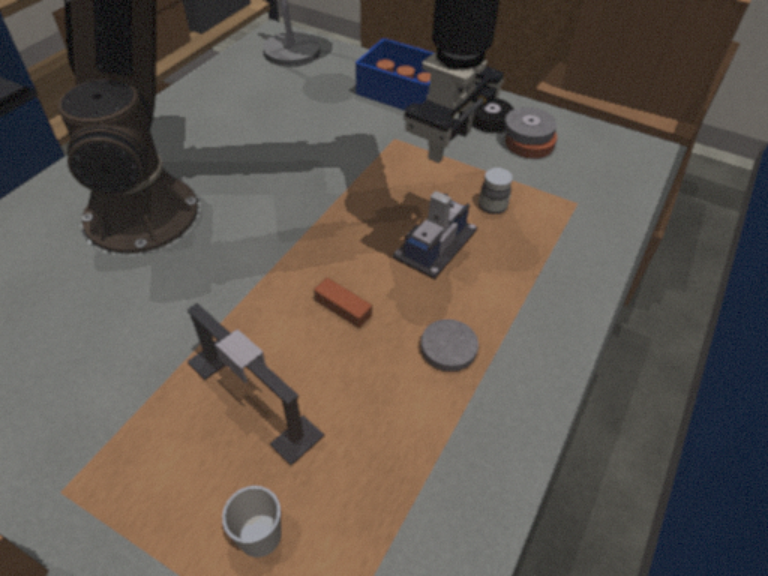

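View pics/t7.png

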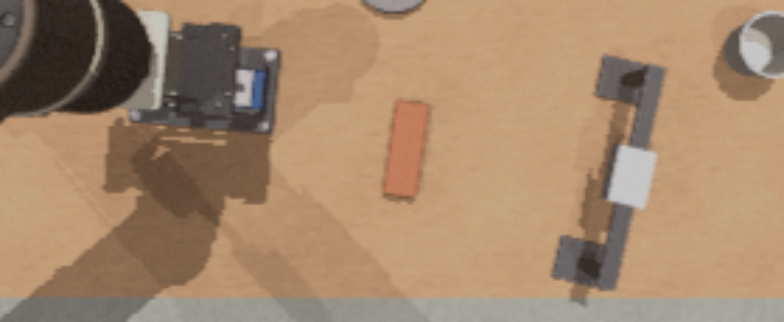

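The guard hangs astride the bar in both the scene and top views, and nothing else has moved. The tongue is at (362–397), centre 379.5, slightly left of the finger centre at 384. I'll go lower and look again.

```bash
python3 -m handwheel '{"gripper":[0.4,0.4,0.4,0.4,0.4],"travel":[[0,-0.004,-0.07],[0,-0.004,-0.15],[0,-0.004,-0.18],[0,-0.004,-0.18],[0,-0.004,-0.18]],"spin":[0,0,0,0,0]}' 20
python3 - <<'E'
from h import *
import pickle
f=grab('wrist','w8.png');pickle.dump(f,open('w8.pkl','wb'))
st=arm.get_state();print(st['eef_pos'],st['t'])
E
```

```text
t: 15.4
eef_pos: [0.5819, 0.2374, 0.1715]
ee_rot: [-1.439, 1.57, 0.053]
force: [0.7, -0.6, 1.0]
width: 0.0614
[0.58228612 0.23775416 0.172162  ] 15.45
```

View pics/w8.png

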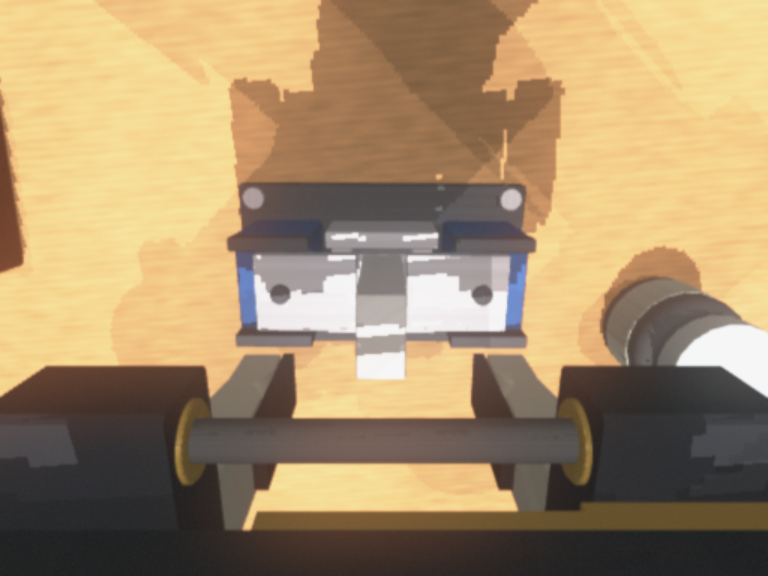

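The tongue is at (357–405), centre 381, and the fingers centre at 383.5, so about 1 mm left. Checking x from its far edge at row 378.

```bash
python3 - <<'E'
from h import *
import pickle
f=pickle.load(open('w8.pkl','rb'));f7=pickle.load(open('w7.pkl','rb'))
for n,g,pp in [('w8',f,[(357,378),(405,378)]),('w7',f7,[(362,309),(396,309)])]:
    P=[atz(g,(np.array(p)+.5)/1.5-.5,.127) for p in pp];m=np.mean(P,0);print(n,np.round(P,4),'centre',m-.018*np.array([np.cos(np.radians(4.5)),-np.sin(np.radians(4.5)),0]))
o=[(f,np.array([381,378])/1.5),(f7,np.array([379.3,309])/1.5)];print(tri(o))
E
```

```text
w8 [[0.5941 0.2268 0.127 ]
 [0.5956 0.2462 0.127 ]] centre [0.57691038 0.23791379 0.127     ]
w7 [[0.5942 0.2269 0.127 ]
 [0.5958 0.2465 0.127 ]] centre [0.57703107 0.23809255 0.127     ]
(array([0.59547781, 0.23675119, 0.1260286 ]), [array([ 0.3, -0. ]), array([-0.2,  0. ])])
```

The tongue centre is (0.577, 0.238) with its top at z≈0.126. Both wrist views agree. I'll descend and grip lightly.

```bash
python3 -m handwheel '{"gripper":[0.2,0.2,0.2,0.2,-1,-1,-1,-1,-1,-1,-1,-1],"travel":[[-0.01,-0.001,-0.03],[-0.01,-0.001,-0.09],[-0.01,-0.001,-0.124],[-0.01,-0.001,-0.124],[-0.01,-0.001,-0.124],[-0.01,-0.001,-0.124],[-0.01,-0.001,-0.124],[-0.01,-0.001,-0.124],[-0.01,-0.001,-0.124],[-0.01,-0.001,-0.124],[-0.01,-0.001,-0.124],[-0.01,-0.001,-0.124]],"spin":[0,0,0,0,0,0,0,0,0,0,0,0]}' 6
```

```text
t: 16.65
eef_pos: [0.5767, 0.2371, 0.1092]
ee_rot: [-1.466, 1.57, 0.026]
force: [0.3, -1.2, 5.6]
width: 0.0203
```

Gripped at 20.3 mm. Rock towards +y first.

```bash
python3 -m handwheel '{"gripper":[-1,-1,-1,-1,-1,-1,-1],"travel":[[0.001,0.008,0],[0.001,0.016,-0.001],[0.002,0.024,-0.002],[0.003,0.032,-0.003],[0.003,0.038,-0.004],[0.003,0.042,-0.005],[0.003,0.042,-0.005]],"spin":[0,0,0,0,0,0,0]}' 6
python3 - <<'E'
from h import *
grab('wrist','w9.png')
f=grab('scene');cv2.imwrite('pics/s9.png',cv2.resize(f['pixels'][80:200,230:360],None,fx=5,fy=5,interpolation=cv2.INTER_CUBIC))
E
```

```text
t: 17.35
eef_pos: [0.5782, 0.2566, 0.1073]
ee_rot: [-3.007, 1.568, -1.515]
force: [-1.2, -9.3, 13.5]
width: 0.0279
```

View pics/w9.png

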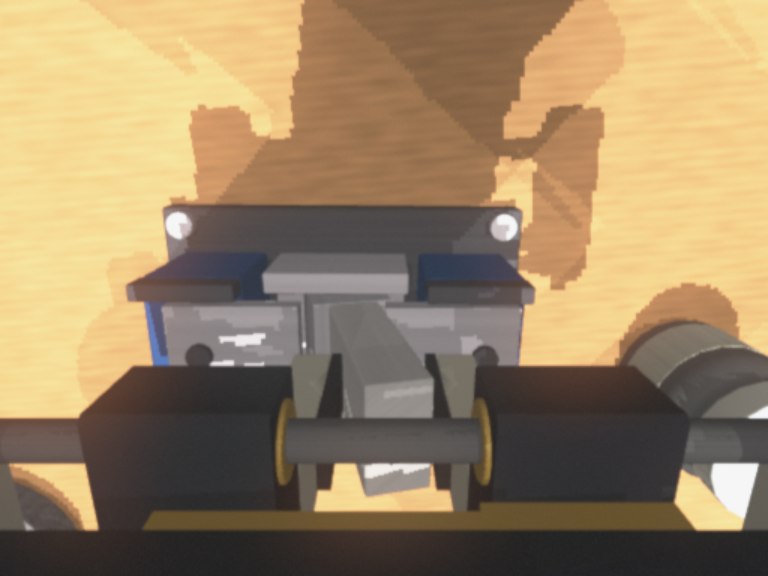

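View pics/s9.png

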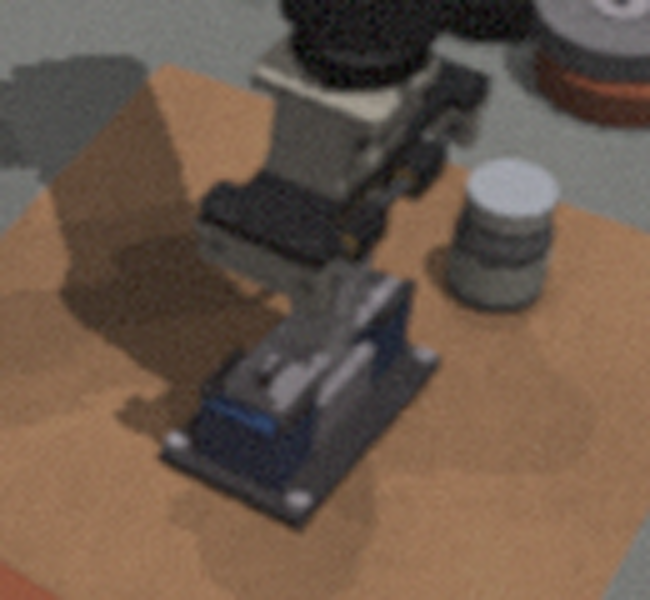

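The block leans about 13° to +y, and the right-hand keeper in the wrist view has slid out with its blue strip now covered. A touch further for margin, then across to −y.

```bash
python3 -m handwheel '{"gripper":[-1,-1,-1,-1,-1,-1,-1,-1,-1,-1,-1,-1,-1,-1],"travel":[[0,0.005,0],[0,0.005,0],[0,-0.006,0.001],[-0.001,-0.016,0.003],[-0.002,-0.026,0.004],[-0.003,-0.036,0.005],[-0.003,-0.044,0.005],[-0.003,-0.052,0.005],[-0.004,-0.06,0.004],[-0.005,-0.068,0.003],[-0.006,-0.076,0.002],[-0.006,-0.083,0],[-0.006,-0.088,-0.001],[-0.006,-0.088,-0.001]],"spin":[0,0,0,0,0,0,0,0,0,0,0,0,0,0]}' 6
python3 - <<'E'
from h import *
grab('wrist','w10.png')
E
```

```text
t: 18.85
eef_pos: [0.5773, 0.2174, 0.1083]
ee_rot: [-0.772, 1.562, 0.721]
force: [-3.6, 8.0, 10.8]
width: 0.0273
```

View pics/w10.png

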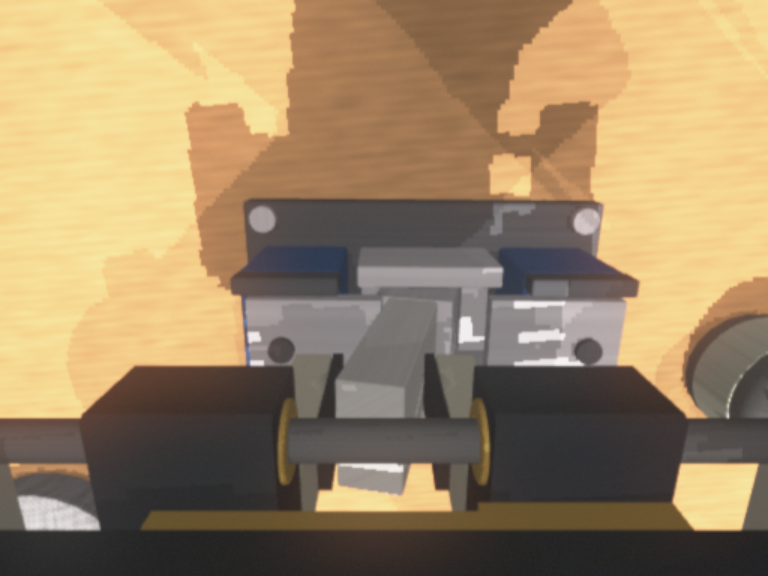

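The block leans to −y and the left keeper has moved, with only a sliver of blue left at (247,330). A little further, then upright and inspect.

```bash
python3 -m handwheel '{"gripper":[-1,-1,-1,-1,-1,-1,-1,-1,-1,-1],"travel":[[0,-0.006,0],[0,-0.006,0],[0,-0.006,0],[0,0.006,0.001],[0.001,0.016,0.003],[0.002,0.026,0.004],[0.003,0.036,0.006],[0.003,0.046,0.006],[0.003,0.046,0.006],[0.003,0.046,0.006]],"spin":[0,0,0,0,0,0,0,0,0,0]}' 6
python3 - <<'E'
from h import *
import pickle
f=grab('wrist','w11.png');pickle.dump(f,open('w11.pkl','wb'))
E
```

```text
t: 19.9
eef_pos: [0.5763, 0.2374, 0.1082]
ee_rot: [1.349, 1.571, 2.841]
force: [0.3, 2.0, -0.7]
width: 0.0203
```

View pics/w11.png

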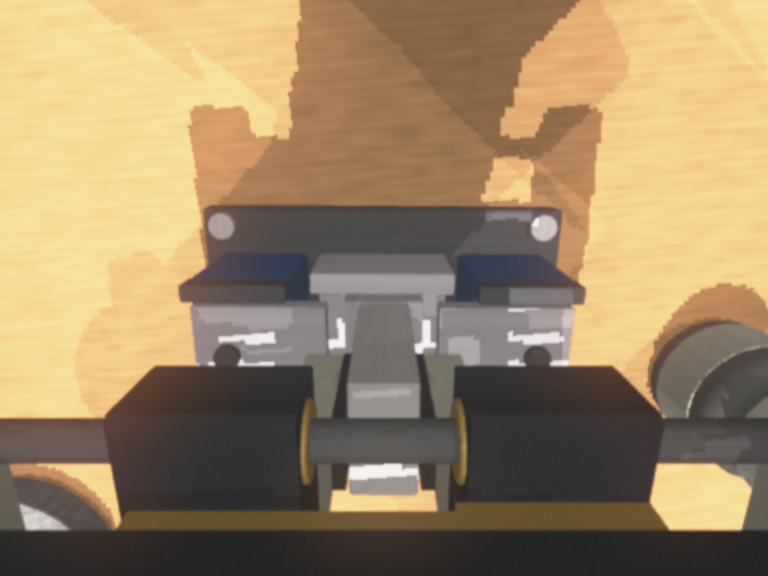

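The tongue is upright and both keepers are back, with inner edges at 328 and 440, about 42 mm apart against the 32 mm foot. Firm grip, then a test lift.

```bash
python3 -m handwheel '{"gripper":[-1,-1,-1,-1,-1,-1,-1,-1,-1],"travel":[[0,0,0],[0,0,0],[0,0,0],[0,0,0.006],[0,0,0.014],[0,0,0.022],[0,0,0.03],[0,0,0.03],[0,0,0.03]],"spin":[0,0,0,0,0,0,0,0,0]}' 35
```

```text
t: 20.85
eef_pos: [0.5764, 0.2372, 0.1237]
ee_rot: [-0.541, 1.57, 0.951]
force: [0.3, -0.7, -3.0]
width: 0.0194
```

It has passed the 4 mm play with only its weight (about 3 N) on the wrist. Continuing up.

```bash
python3 -m handwheel '{"gripper":[-1,-1,-1,-1,-1,-1,-1,-1,-1],"travel":[[0,0,0.01],[0,0,0.03],[0,0,0.055],[0,0,0.08],[0,0,0.105],[0,0,0.125],[0,0,0.134],[0,0,0.134],[0,0,0.134]],"spin":[0,0,0,0,0,0,0,0,0]}' 35
python3 - <<'E'
from h import *
import pickle
f=grab('wrist','w12.png')
s=viewer.grab_frame('scene');t=viewer.grab_frame('top');pickle.dump((s,t),open('end.pkl','wb'))
cv2.imwrite('pics/s12.png',cv2.resize(s['pixels'],None,fx=1.5,fy=1.5))
cv2.imwrite('pics/s12b.png',cv2.resize(s['pixels'][80:200,230:360],None,fx=5,fy=5,interpolation=cv2.INTER_CUBIC))
print(arm.get_state()['force'],arm.get_state()['width'],arm.get_state()['eef_pos'])
E
```

```text
t: 21.75
eef_pos: [0.5761, 0.2371, 0.1902]
ee_rot: [1.901, 1.57, -2.891]
force: [-0.1, -0.1, -3.0]
width: 0.02
[-1.02954496  1.05429818 -2.85993145] 0.01949198862402402 [0.57610871 0.23698917 0.18982959]
```

View pics/w12.png

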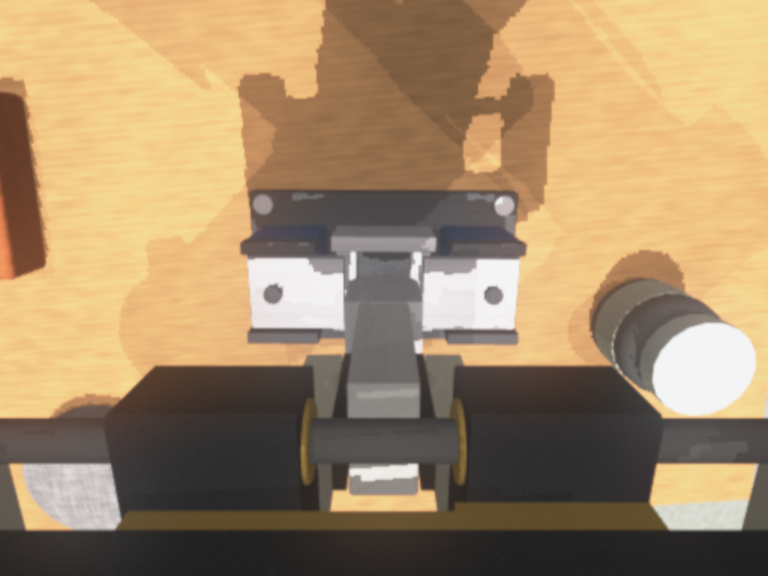

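View pics/s12.png

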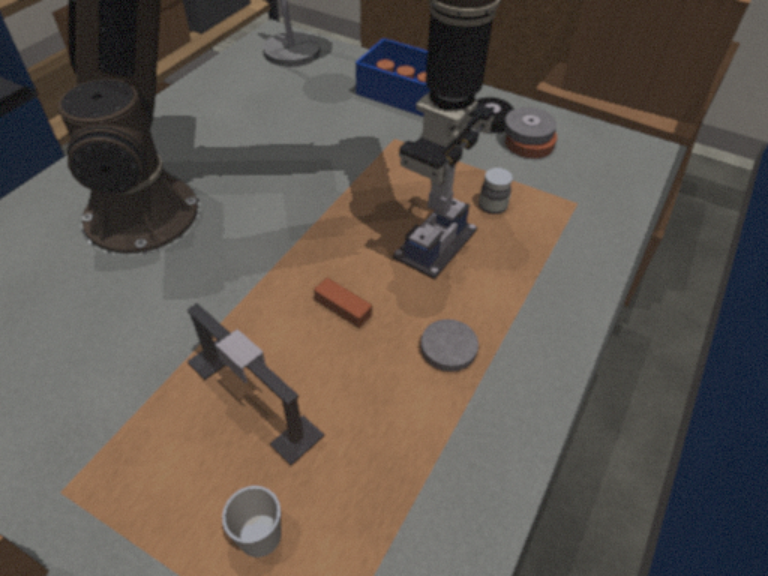

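View pics/s12b.png

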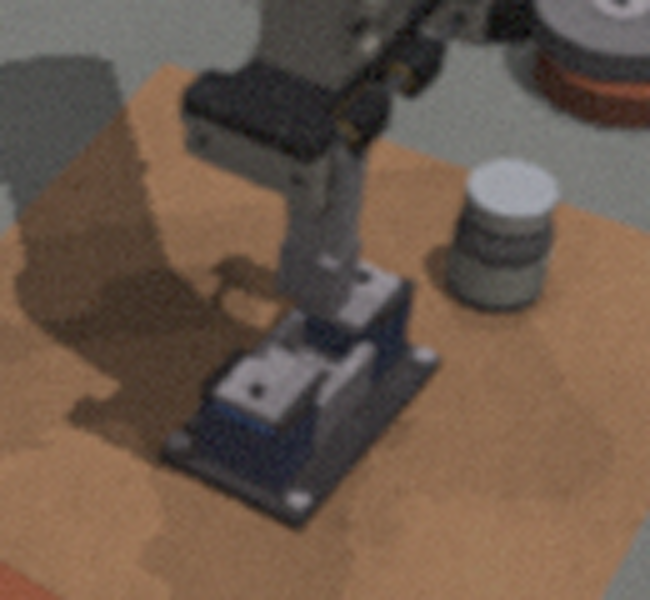

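The block hangs upright above the keepers and the guard is still on the rail. In the scene crop the foot's lowest edge is at about (315,312). I'll check its height, then hand in.

```bash
python3 - <<'E'
from h import *
import pickle
s,t=pickle.load(open('end.pkl','rb'))
for z in (.08,.094,.108):
    X=np.array([.577+.018,.2365,z]); print(z,(proj(s,X)-[230,80]+.4)*5)
s0=pickle.load(open('F0.pkl','rb'))['scene']
print(np.round(arm.get_state()['qd'],4),arm.get_state()['force'].round(1))
arm.job_done()
print(arm.get_state()['t'])
E
```

```text
0.08 [340.69058726 326.8242584 ]
0.094 [343.06048468 308.83391938]
0.108 [345.47399155 290.51253277]
[-0.0011 -0.0004  0.002   0.0023 -0.0008  0.0007] [-1.   1.1 -2.9]
the job is handed in; nothing more can be done
the job is handed in; nothing more can be done
```

The job is done and handed in about 22 s into the 61 s. The guard is hanging on the rail and the arm is holding the locating block above the fixture.

- **Guard:** I lifted it off the tongue, lowered it astride the rail bar and let go. The later top and scene pictures show it hanging there.
- **Block:** I gripped it lightly (6 N) by the tongue and leaned it to +y, then −y, moving the grip about 20 mm each way. The wrist picture then showed the keeper edges about 42 mm apart, against the 32 mm foot. With a 35 N grip it came straight up, showing only about 3 N of load.
- **Last checks:**
  - The block is upright and the arm is still, with the fingers 19.5 mm apart on the tongue.
  - By arm height, the underside is at about z = 0.094 m, roughly 25 mm over the keepers. Its lowest edge in the scene picture agrees in height.
  - The bar, wheel, cup and jar look unmoved by eye in the pictures.

**What disagreed:**
- The first wrist-camera sideways correction over the rail overshot by about 2.5 mm, which I corrected before letting go.
- The overview cameras put the fixture up to about 6 mm apart, so I relied on two closer wrist views for the tongue grip.
- The keeper slides were judged only from pictures and from the block lifting freely.
- In the final height check, the lowest edge I picked by eye was about 28 px sideways (in the 5× crop) from where I projected it, probably a different corner of the foot.

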